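Unlock the ink-mould case and present its hidden mould plate

TASK

On the ink-maker's bench, swing the locking lever on the side of the wooden mould case round into the notch between the two raised teeth of its quadrant, which frees the flap, then lift the flap by its bar handle until it stands upright or beyond. Draw the brass mould plate out of its slot beneath and finish while still holding it in the gripper: upright, at rest, over the middle of the white paper sheet with its lower edge a good 10 cm above the paper, the lever still in its notch and the flap still open. Leave the iron pan, the scraper and the inkstone where they are.

Things in the scene. Friction and masses are not known exactly. Their poses are not given: they have to be found in the camera images.
- case: Fixed wooden mould case, open-topped box 150 (x) x 200 (y) x 85 mm; origin at its underside's centre, x to its hinge side (away from the robot at yaw 0), y left, z up. Inside 126 x 160 mm, floor 10 mm up. Two 10 mm wide rails along x, 35 mm high above the table, leave a 14 mm slot at y = 0 for the plate. A bracket on its -y side carries the lever over a fan-shaped quadrant (top 90 mm up).
- flap (a joint): Angle of the wooden flap (150 x 200 x 9.5 mm, 0.2 kg) on top of the case, rad: 0 shut (upper face 95 mm above the table), 1.57 straight up, 1.95 end stop. Hinged on the case's +x top edge, the -x edge rises. The stiff hinge stays where it is left; lifting takes about 5 N at the handle. While the lever's tongue lies over its right edge it cannot rise more than about 3 degrees.
- flap_handle (a point): Centre of the flap's bar handle: round steel bar 12 mm thick, 90 mm long, parallel to the case's y, on two legs at its ends, its axis 35 mm off the flap's outer face. With the flap shut it lies 61 mm to the case's -x from the case's centre, 130 mm above the table. Axes turn with the flap (at 0 they are the case's).
- flap_hinge (a point): Point on the flap's hinge axis at the middle of the case's far edge (75 mm to the case's +x, 85.5 mm above the table); the handle's centre lies 136 mm from it along the flap and 44.5 mm out at right angles. Its axes are the case's axes.
- lever (a joint): Angle of the steel locking lever about its upright pivot, rad, counterclockwise from above: at 0 its arm points to the case's -y and its tongue lies over the flap; 1.25 in the notch (rests at 1.21 to 1.29); end stop 1.70. A spring plunger clicks over one tooth (at 1.12) into the notch and would leave over the other (1.38). 1 N at the knob, 3 to 4 N over a tooth; stays where left.
- lever_knob (a point): Middle of the lever's upright black knob, a cylinder 22 mm in diameter and 42 mm tall (108 to 150 mm above the table), 100 mm from the pivot; its middle is 129 mm above the table. It stands on the lever's arm, 14 mm wide.
- lever_pivot (a point): Point on the lever's vertical pivot axis, 35 mm to the case's -x and 130 mm to its -y from the case's centre, 98 mm above the table. Its axes are the case's axes.
- lever_notch (a point): Where the middle of the lever's knob stands when the lever is in the notch (1.25 rad). The notch itself is the gap between two raised steel teeth on the quadrant, 18 mm apart, 70 mm from the pivot; a small light metal pointer projects from the quadrant's rim there.
- plate_centre (a point): Centre of the brass mould plate, 70 (x) x 12 (y) x 70 mm (z, upright), about 0.35 kg, a frame and disc on both broad faces. It stands on edge on the case's floor, hidden under the shut flap, x along the case's x, its upper edge 80 mm above the table (5 mm below the case's rim), its upper 45 mm clear above the rails; up to 20 mm off the middle along the slot.
- sheet: Fixed white paper sheet on the bench to the left of the case, 210 (its x) x 150 (its y) x 2 mm; origin at its centre on the table.
- pan: Bystander: loose round iron scale pan, 100 mm in diameter, 28 mm tall, origin at the centre of its underside.
- scraper: Bystander: loose scraper, 200 mm long, lying along its x.
- inkstone: Bystander: loose black inkstone, 90 x 130 x 28 mm, origin at the centre of its underside.

How it is judged:
By the outcome, as a careful person would: the job done as asked, in the order asked, and still so for the second after the job is handed in, while the arm keeps its last pose, push and grip.
It also fails if it takes over 72 s, if anything falls off the work surface, if the arm or the gripper's body presses on something with over 40 N, if the wrist force passes 120 N, or if a joint passes its speed limit or range.

ROBOT

A 6-joint arm with a two-finger parallel gripper is mounted at the origin on the work surface. World frame = base frame: x ahead of the robot, y to its left, z up, the work surface at z = 0. Lengths are in mm, angles in rad, forces in N, time in s.
With the tool pointing down it reaches from about 300 to 1000 mm from the base axis. Payload 5.1 kg.
Tool frame: the origin (TCP) lies midway between the tips of the shut fingers; the grasp point (between the pads) lies 19 mm behind it; z points along the fingers, y is the line along which they close (so a half turn about z gives the same grasp; the last joint's range is limited). The gripper opens to 95 mm and grips with 3 to 60 N. Pads are 20 mm wide; open, the fingers measure 119 mm over their backs; the gripper's body (75 mm by 180 mm) begins 59 mm behind the grasp point.
Start: joints at [1.188, 0.124, 1.65, -0, 1.367, -0.083], TCP at [191.985, 620.988, 214.656] pointing down, gripper open.
Joint ranges: [-2.61, 2.61], [-1.02, 2.33], [0.03, 2.71], [-1.35, 4.49], [0.32, 2.68], [-2.91, 2.91]. Speed limits (rad/s): [2.57, 2.57, 3.14, 3.14, 3.14, 3.14].

INTERFACE

Orientations are given as a unit quaternion [x, y, z, w].
In Python, from cell import telemetry, optics, workorder gives the robot as it stands.
- The arm moves only by the tool play_rows, never from a script. Its argument "deltas" is a list of rows, each an object of numbers: "dx", "dy", "dz": the shift along the tool's x, y, z in mm; "rx", "ry", "rz": the turn, a rotation vector about the tool's x, y, z in rad; "claw": the finger opening in mm, from 0 to 95.1. A call has 1 to 10 rows; each row shifts and turns the commanded pose from where the row before left it, along the tool's axes as they then stand; what a row does not reach is not made up. A row lasts 1/10 s, in which the tool goes at most 50 mm and 8.59 degrees, less where a joint would pass 70% of its speed; a pose out of reach is approached as far as the arm can. A call is refused whole if a number of a shift passes 50 or a number of a turn 0.15, either way. A call with a gripper value outside its range is refused whole. The fingers move at their own pace and stop on an object; "force" is the grip in N (left out, the last holds). Time passes only in rows, so rows that do not move let the fingers close. It gives the time, the measured TCP pose, the force, the opening and the grip force at its end, in the units of the state.
- telemetry.sense(): the state, without advancing time (a new reading comes with each control period).
- optics.snapshot(name): name is "scene" or "top" or "wrist"; returns a dict with "pixels" (420x560x3 uint8, red, green, blue), "fx", "fy", "cx", "cy" (pixels), "pose" (4x4, takes a point from camera to world coordinates). Camera axes: x right, y up, looking along -z (the intrinsics and any distortion apply to the point x, -y, -z); pixel columns grow to the right and rows downward; lengths in mm; the calibration is good to about 2 mm. A picture is of the moment at which its call begins. There is no depth.
- workorder.hand_in(): hands the job in; it is judged then, once.
The state is a dict: "time": time; "joint_positions": joint angles; "qvel": joint speeds; "joint_torque": joint torques, N m; "tcp_pos": TCP position; "orientation": TCP orientation; "contact_force": force on the tool from outside, world axes, zero at the start; "moment": the same for the moment, N m; "grip_width": finger opening in mm; "finger_force": force on a finger pad.
Only numpy, scipy, OpenCV 4.12 (cv2) and the standard library are available. Lean on these libraries where they do the work, as an engineer would, in place of code of your own. Each camera call takes 0.05 s, during which the arm holds its last target. There are 200 camera calls.

## Working session

There is one attempt and no reset: what is moved stays moved. The work goes in short steps, Python scripts to look and compute and a tool call to move; the robot and the scene stay as the last step left them, time stands still between calls to the robot, and variables do not carry over. Pictures are saved under pics/ and viewed, at most 10 in all, crops included, and the job is handed in when it is done.

Besides the shell and the picture viewer there is one more tool, called after "Emit:" as name(argument=value, ...) on one line, values as JSON. play_rows: Moves the arm, as the interface text tells. Its arguments: {"type":"object","properties":{"deltas":{"type":"array"},"force":{"type":"number"}},"required":["deltas"]}

```bash
mkdir -p pics
python3 - <<'E'
from cell import telemetry, optics, workorder
import cv2,numpy as np,pickle
D={}
for n in("scene","top"):
    s=optics.snapshot(n);D[n]=s
    cv2.imwrite(f"pics/{n}0.png",s["pixels"][:,:,::-1])
    print(n,[k for k in s],s["fx"],s["cx"],s["cy"],np.round(s["pose"],3).tolist())
pickle.dump(D,open("d.pkl","wb"))
print(telemetry.sense())
E
```

```text
scene ['pixels', 'fx', 'fy', 'cx', 'cy', 'pose'] 485.5703868859065 272.40205525536055 214.20007781419181 [[0.427, -0.502, 0.752, 1527.447], [0.904, 0.252, -0.345, -405.808], [-0.016, 0.828, 0.561, 795.032], [0.0, 0.0, 0.0, 1.0]]
top ['pixels', 'fx', 'fy', 'cx', 'cy', 'pose'] 458.41006326408103 274.5469185764117 213.7234884176146 [[-0.007, 0.997, -0.076, 551.495], [-1.0, -0.007, -0.006, -6.711], [-0.006, 0.076, 0.997, 1295.853], [0.0, 0.0, 0.0, 1.0]]
{'time': 0.1, 'joint_positions': array([ 1.18840643e+00,  1.24445577e-01,  1.65151950e+00, -4.30076759e-05,
        1.36750284e+00, -8.26029148e-02]), 'qvel': array([-0.00172122, -0.00144972, -0.00191239, -0.0008664 ,  0.00018019,
        0.00116686]), 'joint_torque': array([ 4.94704182e-04, -4.18880689e+01, -3.61096287e+01,  7.76396901e-02,
        4.61869058e-02, -8.84696442e-05]), 'tcp_pos': array([191.78147167, 620.46036789, 213.5168927 ]), 'orientation': array([ 1.49328439e-01,  9.88787205e-01, -9.17257723e-04, -1.95547462e-04]), 'contact_force': array([ 0.10470787, -0.06764348,  0.58171743]), 'moment': array([ 0.01901069, -0.008098  , -0.01194904]), 'finger_force': 0.0, 'grip_width': 95.55332439663286}
```

View pics/top0.png

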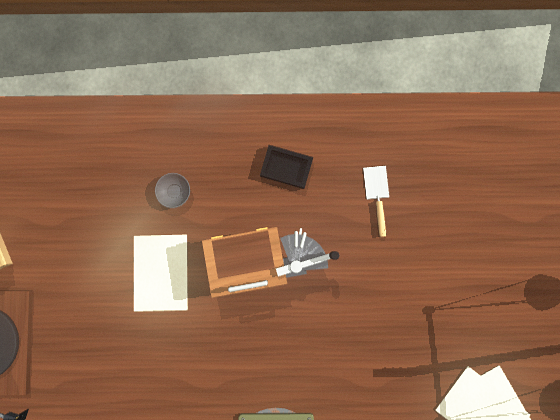

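View pics/scene0.png

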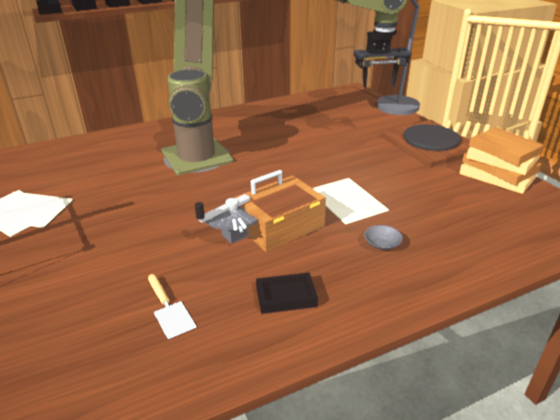

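The top view shows the case around (245,262), handle at (248,287), lever pivot (297,266), knob (334,255), and the sheet at about (134–188, 235–311). I'll zoom in for precise pixels.

Run:
```python
import cv2,pickle
D=pickle.load(open("d.pkl","rb"))
p=D["top"]["pixels"][215:325,190:350,::-1]
cv2.imwrite("pics/topz.png",cv2.resize(p,None,fx=5,fy=5,interpolation=cv2.INTER_CUBIC))
```

```text
(no output)
```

View pics/topz.png

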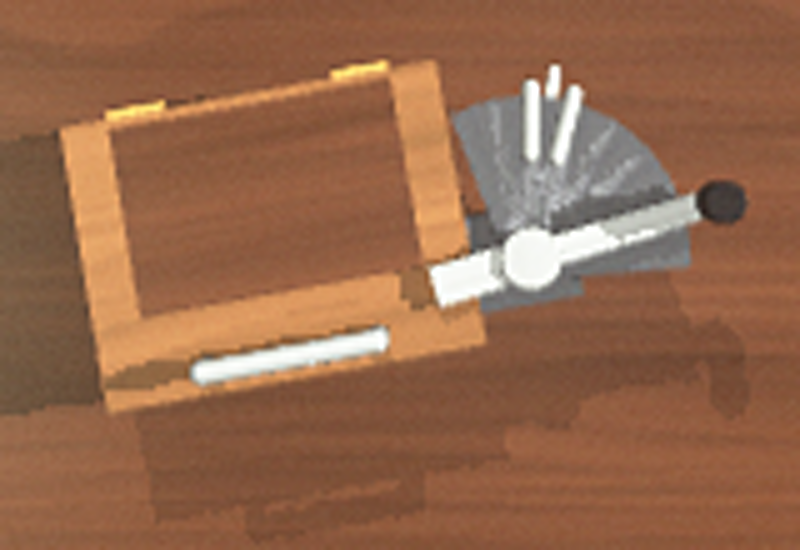

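```bash
cat > h.py <<'E'
import numpy as np,cv2
from scipy.optimize import least_squares
def proj(s,P):
    T=np.linalg.inv(s["pose"]);p=(T[:3,:3]@np.atleast_2d(P).T).T+T[:3,3]
    return np.c_[s["cx"]+s["fx"]*p[:,0]/-p[:,2], s["cy"]+s["fy"]*p[:,1]/p[:,2]]
def unproj(s,uv,z):
    d=np.array([(uv[0]-s["cx"])/s["fx"],-(uv[1]-s["cy"])/s["fy"],-1]);M=np.array(s["pose"]);d=M[:3,:3]@d
    return M[:3,3]+d*(z-M[2,3])/d[2]
def c2w(q,P):
    P=np.atleast_2d(P).astype(float);c,s=np.cos(q[2]),np.sin(q[2])
    return np.c_[q[0]+c*P[:,0]-s*P[:,1],q[1]+s*P[:,0]+c*P[:,1],P[:,2]]
E
python3 - <<'E'
from h import *
import pickle
D=pickle.load(open("d.pkl","rb"));s=D["top"]
uv=(np.array([[62,128],[437,62],[486,342],[108,412],[531,258],[290,356]])+.5)/5-.5+[190,215]
P=[[75,100,95],[75,-100,95],[-75,-100,95],[-75,100,95],[-35,-130,106],[-61,0,135]]
r=least_squares(lambda q:(proj(s,c2w(q,P))-uv).ravel(),[500,60,0.1],x_scale=[100,100,.1])
q=r.x;print(q,np.round(r.fun.reshape(-1,2),2).tolist())
k=unproj(s,(np.array([722,201])+.5)/5-.5+[190,215],150)
pv=c2w(q,[-35,-130,98])[0];print("knob",k,"piv",pv)
d=k-pv;print(np.hypot(*d[:2]),"lever",np.arctan2(d[1],d[0])-q[2]+np.pi/2)
for t in np.arange(0,1.5,.25):
  a=q[2]-np.pi/2+t;print(t,pv[:2]+100*np.array([np.cos(a),np.sin(a)]))
print("notch",pv[:2]+100*np.array([np.cos(q[2]-np.pi/2+1.25),np.sin(q[2]-np.pi/2+1.25)]))
print("handle",c2w(q,[-61,0,130]),"hinge",c2w(q,[75,0,85.5]))
px=s["pixels"].astype(int);m=((px.min(2)>120)).astype(np.uint8);m[:,:125]=0;m[:,195:]=0;m[:225]=0;m[320:]=0
m=cv2.morphologyEx(m,cv2.MORPH_CLOSE,np.ones((3,3)))
c=max(cv2.findContours(m,0,2)[0],key=cv2.contourArea);R=cv2.minAreaRect(c);print(R)
print("sheet",unproj(s,(160.5,273),2),[unproj(s,x,2).round(0)[:2] for x in cv2.boxPoints(R)])
s2=D["scene"];print("scene reproj knob,handle,pivot",proj(s2,np.r_[[k],c2w(q,[[-61,0,130],[-35,-130,106]])]))
E
```

```text
[5.19014723e+02 8.00990233e+01 1.70200778e-01] [[-0.22, -0.2], [-0.04, -0.47], [0.36, 0.35], [0.07, 0.01], [0.13, 0.01], [-0.3, 0.27]]
knob [ 535.79741677 -147.1791508   150.        ] piv [506.53987553 -53.95088596  98.        ]
97.71137644224005 lever 0.133892519771736
0.0 [ 523.47789846 -152.50596385]
0.25 [ 547.33425282 -145.25159122]
0.5 [ 568.65421039 -132.32058294]
0.75 [ 586.11219946 -114.51692647]
1.0 [598.62276683 -92.94756696]
1.25 [605.40806602 -68.9535827 ]
notch [605.40806602 -68.9535827 ]
handle [[458.89612546  69.76682935 130.        ]] hinge [[592.9310314   92.80254054  85.5       ]]
((160.0018310546875, 272.6129150390625), (76.50617218017578, 53.23501205444336), 89.0759506225586)
sheet [486.18866904 322.22530614   2.        ] [array([594., 402.]), array([595., 251.]), array([382., 246.]), array([381., 395.])]
scene reproj knob,handle,pivot [[199.74016365 202.65714383]
 [266.78163213 176.16685448]
 [231.82110694 202.72087763]]
```

Emit:
play_rows(deltas=[{"rz": 0.138,"dz": -8},{"rz": 0.138,"dz": -8},{"rz": 0.138,"dz": -8},{"rz": 0.138,"dz": -8},{"rz": 0.138,"dz": -8},{"rz": 0.138,"dz": -8},{"rz": 0.138,"dz": -8},{"dx": -20,"dy": 2.3},{"dx": -40,"dy": 4.6},{"dx": -45,"dy": 5.2}])

```text
schema error: expected keys dx, dy, dz, rx, ry, rz, claw
```

Emit:
play_rows(deltas=[{"dx": -46,"dy": 5.4},{"dx": -46,"dy": 5.4},{"dx": -46,"dy": 5.4},{"dx": -46,"dy": 5.4},{"dx": -46,"dy": 5.4},{"dx": -46,"dy": 5.4},{"dx": -46,"dy": 5.4},{"dx": -46,"dy": 5.4},{"dx": -46,"dy": 5.4},{"dx": -46,"dy": 5.4}])

```text
schema error: expected keys dx, dy, dz, rx, ry, rz, claw
```

Emit:
play_rows(deltas=[{"dx": -46,"dy": 5.4},{"dx": -46,"dy": 5.4},{"dx": -46,"dy": 5.4},{"dx": -46,"dy": 5.4},{"dx": -46,"dy": 5.4},{"dx": -40,"dy": 4.2},{"dz": 20},{"dz": 20},{}])

```text
schema error: expected keys dx, dy, dz, rx, ry, rz, claw
```

```bash
cat >> h.py <<'E'
from cell import telemetry, optics
from scipy.spatial.transform import Rotation as Ro
CASE=[519.0,80.1,.1702]
def need(pos,yaw=None):
    "shift in tool axes (and rz) from the measured pose to a world position"
    t=telemetry.sense();R=Ro.from_quat(t["orientation"]);ty=R.as_matrix()[:,1];y=np.arctan2(ty[1],ty[0])
    print("t",round(t["time"],2),"tcp",t["tcp_pos"].round(1),"yaw",y.round(3),"tilt",np.round(R.as_matrix()[:,2],3),"F",t["contact_force"].round(1),"w",round(t["grip_width"],1),"ff",round(t["finger_force"],1))
    print("need",R.inv().apply(np.array(pos)-t["tcp_pos"]).round(1), None if yaw is None else round(y-yaw,3))
def shot(n,f,z=None):
    s=optics.snapshot(n);im=s["pixels"][:,:,::-1]
    if z: u,v,w,h,k=z;im=cv2.resize(im[v:v+h,u:u+w],None,fx=k,fy=k,interpolation=cv2.INTER_CUBIC)
    cv2.imwrite("pics/"+f,im);return s
E
python3 - <<'E'
from h import *
need([536,-148.5,112],.304)
s=shot("wrist","w1.png");print(proj(s,[[536,-148.5,150]]))
E
```

```text
t 0.1 tcp [191.8 620.5 213.5] yaw 1.271 tilt [-0.001 -0.002 -1.   ] F [ 0.1 -0.1  0.6] w 95.6 ff 0.0
need [-556.  -632.8  102.6] 0.967
[[-180.79808615  609.9451092 ]]
```

View pics/w1.png

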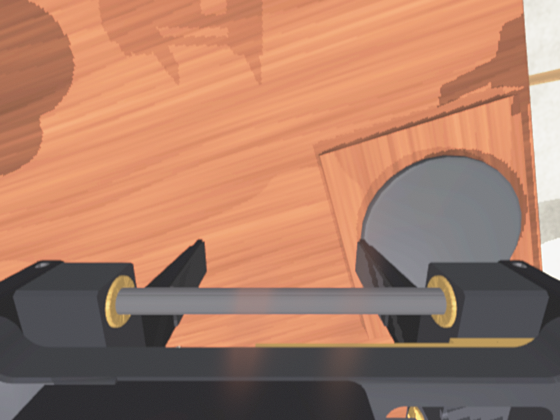

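The rows need every key, so nothing moved. The wrist view only shows the fingertips near (205,240) and (357,240), over the left of the bench. Retrying with all the keys.

Emit:
play_rows(deltas=[{"dx": 0,"dy": 0,"dz": -8,"rx": 0,"ry": 0,"rz": 0.138,"claw": 70},{"dx": 0,"dy": 0,"dz": -8,"rx": 0,"ry": 0,"rz": 0.138,"claw": 70},{"dx": 0,"dy": 0,"dz": -8,"rx": 0,"ry": 0,"rz": 0.138,"claw": 70},{"dx": 0,"dy": 0,"dz": -8,"rx": 0,"ry": 0,"rz": 0.138,"claw": 70},{"dx": 0,"dy": 0,"dz": -8,"rx": 0,"ry": 0,"rz": 0.138,"claw": 70},{"dx": 0,"dy": 0,"dz": -8,"rx": 0,"ry": 0,"rz": 0.138,"claw": 70},{"dx": 0,"dy": 0,"dz": -8,"rx": 0,"ry": 0,"rz": 0.138,"claw": 70},{"dx": -20,"dy": 2.3,"dz": 0,"rx": 0,"ry": 0,"rz": 0,"claw": 70},{"dx": -40,"dy": 4.6,"dz": 0,"rx": 0,"ry": 0,"rz": 0,"claw": 70},{"dx": -45,"dy": 5.2,"dz": 0,"rx": 0,"ry": 0,"rz": 0,"claw": 70}], force=20)

```text
time: 1.15
tcp_pos: [235.0, 523.7, 270.0]
orientation: [0.591, 0.807, -0.0, 0.0]
contact_force: [0.4, 0.4, 1.2]
grip_width: 69.9
finger_force: 0.0
```

Emit:
play_rows(deltas=[{"dx": -46,"dy": 5.4,"dz": 0,"rx": 0,"ry": 0,"rz": 0,"claw": 70},{"dx": -46,"dy": 5.4,"dz": 0,"rx": 0,"ry": 0,"rz": 0,"claw": 70},{"dx": -46,"dy": 5.4,"dz": 0,"rx": 0,"ry": 0,"rz": 0,"claw": 70},{"dx": -46,"dy": 5.4,"dz": 0,"rx": 0,"ry": 0,"rz": 0,"claw": 70},{"dx": -46,"dy": 5.4,"dz": 0,"rx": 0,"ry": 0,"rz": 0,"claw": 70},{"dx": -46,"dy": 5.4,"dz": 0,"rx": 0,"ry": 0,"rz": 0,"claw": 70},{"dx": -46,"dy": 5.4,"dz": 0,"rx": 0,"ry": 0,"rz": 0,"claw": 70},{"dx": -46,"dy": 5.4,"dz": 0,"rx": 0,"ry": 0,"rz": 0,"claw": 70},{"dx": -46,"dy": 5.4,"dz": 0,"rx": 0,"ry": 0,"rz": 0,"claw": 70},{"dx": -46,"dy": 5.4,"dz": 0,"rx": 0,"ry": 0,"rz": 0,"claw": 70}])

```text
time: 2.15
tcp_pos: [424.9, 100.1, 270.6]
orientation: [0.592, 0.806, 0.0, 0.0]
contact_force: [0.8, 0.8, 0.4]
grip_width: 69.6
finger_force: 0.0
```

Emit:
play_rows(deltas=[{"dx": -46,"dy": 5.4,"dz": 0,"rx": 0,"ry": 0,"rz": 0,"claw": 70},{"dx": -46,"dy": 5.4,"dz": 0,"rx": 0,"ry": 0,"rz": 0,"claw": 70},{"dx": -46,"dy": 5.4,"dz": 0,"rx": 0,"ry": 0,"rz": 0,"claw": 70},{"dx": -46,"dy": 5.4,"dz": 0,"rx": 0,"ry": 0,"rz": 0,"claw": 70},{"dx": -46,"dy": 5.4,"dz": 0,"rx": 0,"ry": 0,"rz": 0,"claw": 70},{"dx": -40,"dy": 4.2,"dz": 0,"rx": 0,"ry": 0,"rz": 0,"claw": 70},{"dx": 0,"dy": 0,"dz": 20,"rx": 0,"ry": 0,"rz": 0,"claw": 70},{"dx": 0,"dy": 0,"dz": 20,"rx": 0,"ry": 0,"rz": 0,"claw": 70},{"dx": 0,"dy": 0,"dz": 0,"rx": 0,"ry": 0,"rz": 0,"claw": 70}])

```text
time: 3.05
tcp_pos: [533.6, -146.0, 226.6]
orientation: [0.592, 0.806, -0.001, -0.003]
contact_force: [-0.2, -0.0, -0.6]
grip_width: 70.0
finger_force: 0.0
```

Run:
```python
from h import *
need([536,-148.5,112],.304)
s=shot("wrist","w2.png");print(proj(s,[[536,-148.5,150]]))
```

```text
t 3.05 tcp [ 533.6 -146.   226.6] yaw 0.304 tilt [-0.007  0.003 -1.   ] F [-0.2 -0.  -0.6] w 70.0 ff 0.0
need [ -3.6   2.2 114.6] 0.0
[[282.55278061 222.91310832]]
```

View pics/w2.png

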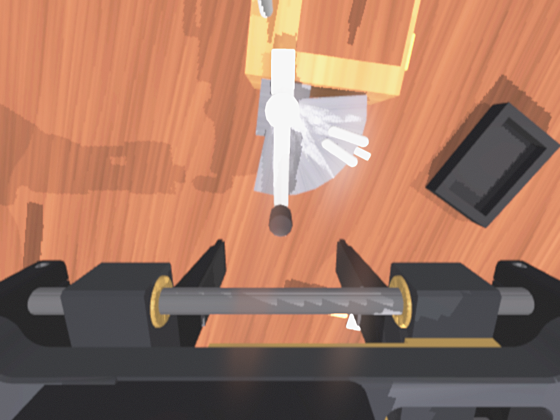

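The wrist view shows the knob at about (281,220), where it was predicted (282,223), centred between the fingers at (220,242) and (342,242). Next I descend and grip it.

Emit:
play_rows(deltas=[{"dx": -1.5,"dy": 1,"dz": 40,"rx": 0,"ry": 0,"rz": 0,"claw": 60},{"dx": -1,"dy": 0.5,"dz": 40,"rx": 0,"ry": 0,"rz": 0,"claw": 60},{"dx": -0.5,"dy": 0.5,"dz": 25,"rx": 0,"ry": 0,"rz": 0,"claw": 60},{"dx": 0,"dy": 0,"dz": 8,"rx": 0,"ry": 0,"rz": 0,"claw": 40},{"dx": 0,"dy": 0,"dz": 0,"rx": 0,"ry": 0,"rz": 0,"claw": 15},{"dx": 0,"dy": 0,"dz": 0,"rx": 0,"ry": 0,"rz": 0,"claw": 15},{"dx": 0,"dy": 0,"dz": 0,"rx": 0,"ry": 0,"rz": 0,"claw": 15},{"dx": 0,"dy": 0,"dz": 0,"rx": 0,"ry": 0,"rz": 0,"claw": 15}], force=20)

```text
time: 3.9
tcp_pos: [539.3, -149.0, 119.7]
orientation: [0.591, 0.806, 0.0, 0.002]
contact_force: [-0.5, -0.2, 0.5]
grip_width: 25.0
finger_force: 0.3
```

Run:
```python
from h import *
need([605.4,-69,112],1.42)
```

```text
t 3.9 tcp [ 539.3 -149.   119.7] yaw 0.305 tilt [ 0.003 -0.001 -1.   ] F [-0.5 -0.2  0.5] w 25.0 ff 0.3
need [56.5 87.   7.7] -1.115
```

Emit:
play_rows(deltas=[{"dx": 0,"dy": 0,"dz": 5,"rx": 0,"ry": 0,"rz": 0,"claw": 15},{"dx": 0,"dy": 0,"dz": 0,"rx": 0,"ry": 0,"rz": 0,"claw": 15},{"dx": 0,"dy": 0,"dz": 0,"rx": 0,"ry": 0,"rz": 0,"claw": 15}])

```text
time: 4.2
tcp_pos: [541.1, -149.0, 117.3]
orientation: [0.591, 0.806, 0.001, 0.003]
contact_force: [-0.8, 1.7, 12.6]
grip_width: 21.4
finger_force: 20.0
```

Run:
```python
from h import *
need([605.4,-69,112],1.42)
```

```text
t 4.2 tcp [ 541.1 -149.   117.3] yaw 0.305 tilt [ 0.007 -0.001 -1.   ] F [-0.8  1.7 12.6] w 21.4 ff 20.0
need [57.  85.3  5.6] -1.115
```

Emit:
play_rows(deltas=[{"dx": 0.35,"dy": 5,"dz": -3,"rx": 0,"ry": 0,"rz": -0.05,"claw": 15},{"dx": 0.35,"dy": 5,"dz": 0,"rx": 0,"ry": 0,"rz": -0.05,"claw": 15},{"dx": 0.35,"dy": 5,"dz": 0,"rx": 0,"ry": 0,"rz": -0.05,"claw": 15},{"dx": 0.35,"dy": 5,"dz": 0,"rx": 0,"ry": 0,"rz": -0.05,"claw": 15},{"dx": 0.35,"dy": 5,"dz": 0,"rx": 0,"ry": 0,"rz": -0.05,"claw": 15},{"dx": 0.35,"dy": 5,"dz": 0,"rx": 0,"ry": 0,"rz": -0.05,"claw": 15},{"dx": 0.35,"dy": 5,"dz": 0,"rx": 0,"ry": 0,"rz": -0.05,"claw": 15},{"dx": 0.35,"dy": 5,"dz": 0,"rx": 0,"ry": 0,"rz": -0.05,"claw": 15},{"dx": 0.35,"dy": 5,"dz": 0,"rx": 0,"ry": 0,"rz": -0.05,"claw": 15},{"dx": 0.35,"dy": 5,"dz": 0,"rx": 0,"ry": 0,"rz": -0.05,"claw": 15}])

```text
time: 5.2
tcp_pos: [581.2, -121.1, 117.5]
orientation: [0.373, 0.928, 0.0, 0.003]
contact_force: [1.2, -1.3, 2.4]
grip_width: 21.2
finger_force: 20.0
```

```bash
cat >> h.py <<'E'
def lev():
    p=telemetry.sense()["tcp_pos"];d=p[:2]-c2w(CASE,[-35,-130,98])[0,:2];print("R",np.hypot(*d).round(1),"lever",round(np.arctan2(d[1],d[0])-CASE[2]+np.pi/2,3))
E
python3 - <<'E'
from h import *
need([605.4,-69,115],1.42);lev()
E
```

```text
t 5.2 tcp [ 581.2 -121.1  117.5] yaw 0.807 tilt [ 0.005 -0.002 -1.   ] F [ 1.2 -1.3  2.4] w 21.2 ff 20.0
need [18.6 54.3  2.5] -0.613
R 100.5 lever 0.668
```

Emit:
play_rows(deltas=[{"dx": 0.35,"dy": 5,"dz": 0,"rx": 0,"ry": 0,"rz": -0.05,"claw": 15},{"dx": 0.35,"dy": 5,"dz": 0,"rx": 0,"ry": 0,"rz": -0.05,"claw": 15},{"dx": 0.35,"dy": 5,"dz": 0,"rx": 0,"ry": 0,"rz": -0.05,"claw": 15},{"dx": 0.35,"dy": 5,"dz": 0,"rx": 0,"ry": 0,"rz": -0.05,"claw": 15},{"dx": 0.35,"dy": 5,"dz": 0,"rx": 0,"ry": 0,"rz": -0.05,"claw": 15},{"dx": 0.35,"dy": 5,"dz": 0,"rx": 0,"ry": 0,"rz": -0.05,"claw": 15},{"dx": 0.35,"dy": 5,"dz": 0,"rx": 0,"ry": 0,"rz": -0.05,"claw": 15},{"dx": 0.35,"dy": 5,"dz": 0,"rx": 0,"ry": 0,"rz": -0.05,"claw": 15},{"dx": 0.35,"dy": 5,"dz": 0,"rx": 0,"ry": 0,"rz": -0.05,"claw": 15},{"dx": 0.35,"dy": 5,"dz": 0,"rx": 0,"ry": 0,"rz": -0.05,"claw": 15}])

```text
time: 6.2
tcp_pos: [603.8, -76.7, 117.6]
orientation: [0.132, 0.991, -0.0, 0.003]
contact_force: [1.6, -0.5, 2.9]
grip_width: 21.6
finger_force: 20.0
```

Emit:
play_rows(deltas=[{"dx": 0.35,"dy": 4,"dz": 0,"rx": 0,"ry": 0,"rz": -0.04,"claw": 15},{"dx": 0,"dy": 0,"dz": 0,"rx": 0,"ry": 0,"rz": 0,"claw": 15},{"dx": 0,"dy": 0,"dz": 0,"rx": 0,"ry": 0,"rz": 0,"claw": 15}])

```text
time: 6.5
tcp_pos: [604.6, -72.5, 117.5]
orientation: [0.113, 0.994, 0.0, 0.003]
contact_force: [4.7, 0.8, 4.6]
grip_width: 21.4
finger_force: 20.0
```

Run:
```python
from h import *
need([605.4,-69,115],1.42);lev()
```

```text
t 6.5 tcp [604.6 -72.5 117.5] yaw 1.344 tilt [ 0.005 -0.    -1.   ] F [4.7 0.8 4.6] w 21.4 ff 20.0
need [0.  3.6 2.5] -0.076
R 99.8 lever 1.213
```

Emit:
play_rows(deltas=[{"dx": 0,"dy": 1.8,"dz": 0,"rx": 0,"ry": 0,"rz": -0.02,"claw": 15},{"dx": 0,"dy": 1.8,"dz": 0,"rx": 0,"ry": 0,"rz": -0.02,"claw": 15},{"dx": 0,"dy": 0,"dz": 0,"rx": 0,"ry": 0,"rz": 0,"claw": 15},{"dx": 0,"dy": 0,"dz": 0,"rx": 0,"ry": 0,"rz": 0,"claw": 15},{"dx": 0,"dy": 0,"dz": 0,"rx": 0,"ry": 0,"rz": 0,"claw": 30},{"dx": 0,"dy": 0,"dz": 0,"rx": 0,"ry": 0,"rz": 0,"claw": 45},{"dx": 0,"dy": 0,"dz": 0,"rx": 0,"ry": 0,"rz": 0,"claw": 45}])

```text
time: 7.2
tcp_pos: [601.8, -68.7, 114.1]
orientation: [0.093, 0.996, 0.0, -0.002]
contact_force: [0.4, -0.6, -0.0]
grip_width: 40.2
finger_force: 0.0
```

Run:
```python
from h import *
need([605.4,-69,115],1.42);lev()
shot("top","top2.png",(250,215,100,75,7))
```

```text
t 7.2 tcp [601.8 -68.7 114.1] yaw 1.385 tilt [-0.004  0.001 -1.   ] F [ 0.4 -0.6 -0. ] w 40.2 ff 0.0
need [-3.6  0.4 -0.9] -0.035
R 96.4 lever 1.247
```

Emit:
play_rows(deltas=[{"dx": 0,"dy": 0,"dz": -20,"rx": 0,"ry": 0,"rz": 0,"claw": 50},{"dx": 0,"dy": 0,"dz": -40,"rx": 0,"ry": 0,"rz": 0,"claw": 50},{"dx": 0,"dy": 0,"dz": -35,"rx": 0,"ry": 0,"rz": 0.135,"claw": 40},{"dx": 0,"dy": 0,"dz": 0,"rx": 0,"ry": 0,"rz": 0.135,"claw": 40},{"dx": 0,"dy": 0,"dz": 0,"rx": 0,"ry": 0,"rz": 0.135,"claw": 40},{"dx": 0,"dy": 0,"dz": 0,"rx": 0,"ry": 0,"rz": 0.135,"claw": 40},{"dx": 0,"dy": 0,"dz": 0,"rx": 0,"ry": 0,"rz": 0.135,"claw": 40},{"dx": 0,"dy": 0,"dz": 0,"rx": 0,"ry": 0,"rz": 0.135,"claw": 40},{"dx": 0,"dy": 0,"dz": 0,"rx": 0,"ry": 0,"rz": 0.135,"claw": 40},{"dx": 0,"dy": 0,"dz": 0,"rx": 0,"ry": 0,"rz": 0.135,"claw": 40}])

```text
time: 8.25
tcp_pos: [602.6, -68.8, 209.7]
orientation: [0.594, 0.805, -0.001, -0.001]
contact_force: [-0.1, -0.0, -0.0]
grip_width: 40.2
finger_force: 0.0
```

Emit:
play_rows(deltas=[{"dx": 0,"dy": 0,"dz": 0,"rx": 0,"ry": 0,"rz": 0.135,"claw": 40},{"dx": 32,"dy": -23.5,"dz": 0,"rx": 0,"ry": 0,"rz": 0,"claw": 40},{"dx": 32,"dy": -23.5,"dz": 0,"rx": 0,"ry": 0,"rz": 0,"claw": 40},{"dx": 32,"dy": -23.5,"dz": 0,"rx": 0,"ry": 0,"rz": 0,"claw": 40},{"dx": 32,"dy": -23.5,"dz": 0,"rx": 0,"ry": 0,"rz": 0,"claw": 40},{"dx": 32,"dy": -23.5,"dz": 0,"rx": 0,"ry": 0,"rz": 0,"claw": 40},{"dx": 0,"dy": 0,"dz": 0,"rx": 0,"ry": 0,"rz": 0,"claw": 40},{"dx": 0,"dy": 0,"dz": 0,"rx": 0,"ry": 0,"rz": 0,"claw": 40}])

```text
time: 9.05
tcp_pos: [459.9, 69.3, 210.4]
orientation: [0.644, 0.765, -0.0, 0.0]
contact_force: [-1.1, 0.5, -0.4]
grip_width: 40.1
finger_force: 0.0
```

Run:
```python
from h import *
need([458.9,69.8,112],.170)
s=optics.snapshot("wrist");t=optics.snapshot("top")
print(proj(s,c2w(CASE,[[-61,45,136],[-61,-45,136]])))
b=t["pixels"][215:295,250:350];b=cv2.resize(b,(525,420),interpolation=cv2.INTER_CUBIC)
im=np.hstack([b,s["pixels"][:,140:400]])[:,:,::-1];cv2.imwrite("pics/c3.png",im);print(im.shape)
pv=c2w(CASE,[-35,-130,98])[0]
for a in(1.21,1.25,1.29):
    th=CASE[2]-np.pi/2+a;print((proj(t,[[pv[0]+100*np.cos(th),pv[1]+100*np.sin(th),150]])-[250,215])*5.25)
```

```text
t 9.05 tcp [459.9  69.3 210.4] yaw 0.171 tilt [-0. -0. -1.] F [-1.1  0.5 -0.4] w 40.1 ff 0.0
need [ 0.8 -0.8 98.4] 0.001
[[279.26652797 168.05983538]
 [279.25865897 265.68022343]]
(420, 785, 3)
[[282.47715996  64.74243479]]
[[274.18165753  63.37711301]]
[[265.84056755  62.3441507 ]]
```

View pics/c3.png

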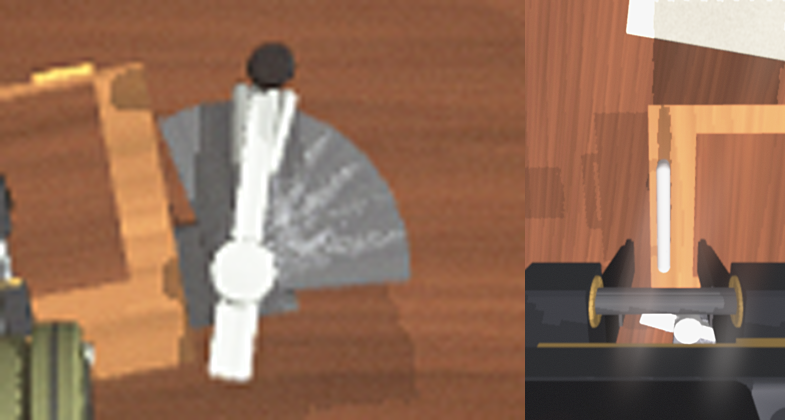

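The lever lies between the two teeth: the knob at (271,65) in the left crop matches about 1.26 rad. The handle bar sits on its prediction, centred between the fingers. I descend and grip it.

Emit:
play_rows(deltas=[{"dx": 0.5,"dy": -0.5,"dz": 40,"rx": 0,"ry": 0,"rz": 0,"claw": 40},{"dx": 0,"dy": 0,"dz": 40,"rx": 0,"ry": 0,"rz": 0,"claw": 40},{"dx": 0,"dy": 0,"dz": 14,"rx": 0,"ry": 0,"rz": 0,"claw": 40},{"dx": 0,"dy": 0,"dz": 4,"rx": 0,"ry": 0,"rz": 0,"claw": 40},{"dx": 0,"dy": 0,"dz": 0,"rx": 0,"ry": 0,"rz": 0,"claw": 6},{"dx": 0,"dy": 0,"dz": 0,"rx": 0,"ry": 0,"rz": 0,"claw": 6},{"dx": 0,"dy": 0,"dz": 0,"rx": 0,"ry": 0,"rz": 0,"claw": 6},{"dx": 0,"dy": 0,"dz": 0,"rx": 0,"ry": 0,"rz": 0,"claw": 6},{"dx": 0,"dy": 0,"dz": 0,"rx": 0,"ry": 0,"rz": 0,"claw": 6},{"dx": 0,"dy": 0,"dz": 0,"rx": 0,"ry": 0,"rz": 0,"claw": 6}], force=25)

```text
time: 10.15
tcp_pos: [457.7, 68.8, 114.1]
orientation: [0.644, 0.765, -0.003, -0.002]
contact_force: [-12.2, -1.9, 10.3]
grip_width: 11.2
finger_force: 25.0
```

Run:
```python
from h import *
need([458.9,69.8,112],.170)
# arc: tool y = case +x, tool z = down
f=lambda t:np.array([-136*np.cos(t)+44.5*np.sin(t),136*np.sin(t)+44.5*np.cos(t)])
a=np.linspace(0,1.75,26);P=np.array([f(t) for t in a]);d=np.diff(P,axis=0)
print("dy/dz",[(round(x,1),round(-z,1)) for x,z in d])
```

```text
t 10.15 tcp [457.7  68.8 114.1] yaw 0.171 tilt [-0.006 -0.002 -1.   ] F [-12.2  -1.9  10.3] w 11.2 ff 25.0
need [0.8 1.4 2.1] 0.001
dy/dz [(np.float64(3.4), np.float64(-9.4)), (np.float64(4.1), np.float64(-9.1)), (np.float64(4.7), np.float64(-8.8)), (np.float64(5.3), np.float64(-8.5)), (np.float64(5.9), np.float64(-8.1)), (np.float64(6.5), np.float64(-7.7)), (np.float64(7.0), np.float64(-7.2)), (np.float64(7.5), np.float64(-6.7)), (np.float64(7.9), np.float64(-6.1)), (np.float64(8.3), np.float64(-5.6)), (np.float64(8.7), np.float64(-5.0)), (np.float64(9.0), np.float64(-4.4)), (np.float64(9.3), np.float64(-3.7)), (np.float64(9.5), np.float64(-3.1)), (np.float64(9.7), np.float64(-2.4)), (np.float64(9.9), np.float64(-1.7)), (np.float64(10.0), np.float64(-1.0)), (np.float64(10.0), np.float64(-0.3)), (np.float64(10.0), np.float64(0.4)), (np.float64(10.0), np.float64(1.1)), (np.float64(9.9), np.float64(1.8)), (np.float64(9.7), np.float64(2.5)), (np.float64(9.5), np.float64(3.2)), (np.float64(9.3), np.float64(3.8)), (np.float64(9.0), np.float64(4.4))]
```

Emit:
play_rows(deltas=[{"dx": 0,"dy": 2,"dz": -9.4,"rx": 0,"ry": 0,"rz": 0,"claw": 6},{"dx": 0,"dy": 4,"dz": -9.1,"rx": 0,"ry": 0,"rz": 0,"claw": 6},{"dx": 0,"dy": 4.7,"dz": -8.8,"rx": 0,"ry": 0,"rz": 0,"claw": 6},{"dx": 0,"dy": 5.3,"dz": -8.5,"rx": 0,"ry": 0,"rz": 0,"claw": 6},{"dx": 0,"dy": 5.9,"dz": -8.1,"rx": 0,"ry": 0,"rz": 0,"claw": 6},{"dx": 0,"dy": 6.5,"dz": -7.7,"rx": 0,"ry": 0,"rz": 0,"claw": 6},{"dx": 0,"dy": 7,"dz": -7.2,"rx": 0,"ry": 0,"rz": 0,"claw": 6}])

```text
time: 10.85
tcp_pos: [491.1, 74.7, 172.6]
orientation: [0.644, 0.765, -0.004, -0.004]
contact_force: [-16.5, -3.9, 11.3]
grip_width: 11.1
finger_force: 25.0
```

Run:
```python
from h import *
f=lambda t:np.array([-136*np.cos(t)+44.5*np.sin(t),136*np.sin(t)+44.5*np.cos(t)])
x,z=f(1.75*7/25);need(c2w(CASE,[75+x,0,85.5+z-16])[0],.17)
```

```text
t 10.85 tcp [491.1  74.7 172.6] yaw 0.17 tilt [-0.011 -0.002 -1.   ] F [-16.5  -3.9  11.3] w 11.1 ff 25.0
need [ 0.6  4.3 -0.3] 0.0
```

Emit:
play_rows(deltas=[{"dx": 0,"dy": 5.5,"dz": -8,"rx": 0,"ry": 0,"rz": 0,"claw": 6},{"dx": 0,"dy": 7,"dz": -6.8,"rx": 0,"ry": 0,"rz": 0,"claw": 6},{"dx": 0,"dy": 8.3,"dz": -5.6,"rx": 0,"ry": 0,"rz": 0,"claw": 6},{"dx": 0,"dy": 8.7,"dz": -5,"rx": 0,"ry": 0,"rz": 0,"claw": 6},{"dx": 0,"dy": 9,"dz": -4.4,"rx": 0,"ry": 0,"rz": 0,"claw": 6},{"dx": 0,"dy": 9.3,"dz": -3.7,"rx": 0,"ry": 0,"rz": 0,"claw": 6},{"dx": 0,"dy": 9.5,"dz": -3,"rx": 0,"ry": 0,"rz": 0,"claw": 6}])

```text
time: 11.55
tcp_pos: [551.6, 85.1, 210.8]
orientation: [0.644, 0.765, -0.0, 0.0]
contact_force: [-6.2, -1.9, 3.2]
grip_width: 11.2
finger_force: 25.0
```

```bash
cat >> h.py <<'E'
def flap(t,off=16):
    x=-136*np.cos(t)+44.5*np.sin(t);z=136*np.sin(t)+44.5*np.cos(t);need(c2w(CASE,[75+x,0,85.5+z-off])[0],.17)
E
python3 -c "
from h import *
flap(1.75*14/25)"
```

```text
t 11.55 tcp [551.6  85.1 210.8] yaw 0.17 tilt [ 0. -0. -1.] F [-6.2 -1.9  3.2] w 11.2 ff 25.0
need [0.6 3.2 3.6] 0.0
```

Emit:
play_rows(deltas=[{"dx": 0,"dy": 9.7,"dz": -2.2,"rx": 0,"ry": 0,"rz": 0,"claw": 6},{"dx": 0,"dy": 9.9,"dz": -1.5,"rx": 0,"ry": 0,"rz": 0,"claw": 6},{"dx": 0,"dy": 10,"dz": -0.8,"rx": 0,"ry": 0,"rz": 0,"claw": 6},{"dx": 0,"dy": 10,"dz": -0.2,"rx": 0,"ry": 0,"rz": 0,"claw": 6},{"dx": 0,"dy": 10,"dz": 0.6,"rx": 0,"ry": 0,"rz": 0,"claw": 6},{"dx": 0,"dy": 10,"dz": 1.3,"rx": 0,"ry": 0,"rz": 0,"claw": 6},{"dx": 0,"dy": 9.9,"dz": 2,"rx": 0,"ry": 0,"rz": 0,"claw": 6}])

```text
time: 12.25
tcp_pos: [621.2, 97.3, 210.7]
orientation: [0.644, 0.765, 0.001, 0.001]
contact_force: [-2.8, -0.3, 5.4]
grip_width: 11.2
finger_force: 25.0
```

Emit:
play_rows(deltas=[{"dx": 0,"dy": 9.7,"dz": 2.6,"rx": 0,"ry": 0,"rz": 0,"claw": 6},{"dx": 0,"dy": 9.5,"dz": 3.3,"rx": 0,"ry": 0,"rz": 0,"claw": 6},{"dx": 0,"dy": 9.3,"dz": 3.9,"rx": 0,"ry": 0,"rz": 0,"claw": 6},{"dx": 0,"dy": 9,"dz": 4.5,"rx": 0,"ry": 0,"rz": 0,"claw": 6},{"dx": 0,"dy": 0,"dz": 0,"rx": 0,"ry": 0,"rz": 0,"claw": 6},{"dx": 0,"dy": 0,"dz": 0,"rx": 0,"ry": 0,"rz": 0,"claw": 6}])

```text
time: 12.85
tcp_pos: [658.5, 103.8, 194.9]
orientation: [0.644, 0.765, 0.002, 0.001]
contact_force: [4.3, 2.3, 3.4]
grip_width: 11.4
finger_force: 25.0
```

```bash
python3 -c "
from h import *
flap(1.75,13)"
```

```text
t 12.85 tcp [658.5 103.8 194.9] yaw 0.17 tilt [ 0.004  0.001 -1.   ] F [4.3 2.3 3.4] w 11.4 ff 25.0
need [ 0.3  1.6 -3.4] 0.0
```

Emit:
play_rows(deltas=[{"dx": 0,"dy": 0,"dz": 0,"rx": 0,"ry": 0,"rz": 0,"claw": 23},{"dx": 0,"dy": 0,"dz": 0,"rx": 0,"ry": 0,"rz": 0,"claw": 23},{"dx": 0,"dy": 0,"dz": -10,"rx": 0,"ry": 0,"rz": 0,"claw": 23},{"dx": 0,"dy": 0,"dz": -20,"rx": 0,"ry": 0,"rz": 0,"claw": 23},{"dx": 0,"dy": 0,"dz": -35,"rx": 0,"ry": 0,"rz": 0,"claw": 23},{"dx": 0,"dy": 0,"dz": -40,"rx": 0,"ry": 0,"rz": 0,"claw": 23},{"dx": 0,"dy": -35,"dz": 0,"rx": 0,"ry": 0,"rz": -0.07,"claw": 50}])

```text
time: 13.55
tcp_pos: [625.9, 97.3, 307.1]
orientation: [0.617, 0.787, 0.004, 0.004]
contact_force: [-0.3, -0.4, 0.9]
grip_width: 27.2
finger_force: 0.0
```

Emit:
play_rows(deltas=[{"dx": -2.5,"dy": -35,"dz": 0,"rx": 0,"ry": 0,"rz": -0.15,"claw": 50},{"dx": -7.5,"dy": -34.5,"dz": 0,"rx": 0,"ry": 0,"rz": -0.15,"claw": 50},{"dx": -12,"dy": -33,"dz": 0,"rx": 0,"ry": 0,"rz": -0.15,"claw": 50},{"dx": 0,"dy": 0,"dz": 0,"rx": 0,"ry": 0,"rz": -0.15,"claw": 50},{"dx": 0,"dy": 0,"dz": 0,"rx": 0,"ry": 0,"rz": -0.15,"claw": 50},{"dx": 0,"dy": 0,"dz": 0,"rx": 0,"ry": 0,"rz": -0.15,"claw": 50},{"dx": 0,"dy": 0,"dz": 0,"rx": 0,"ry": 0,"rz": -0.15,"claw": 50},{"dx": 0,"dy": 0,"dz": 0,"rx": 0,"ry": 0,"rz": -0.15,"claw": 50},{"dx": 0,"dy": 0,"dz": 0,"rx": 0,"ry": 0,"rz": -0.15,"claw": 50},{"dx": 0,"dy": 0,"dz": 0,"rx": 0,"ry": 0,"rz": -0.15,"claw": 50}])

```text
time: 14.55
tcp_pos: [537.0, 39.0, 299.7]
orientation: [-0.087, 0.996, -0.0, -0.0]
contact_force: [-0.0, 0.4, -1.0]
grip_width: 49.9
finger_force: 0.0
```

Run:
```python
from h import *
need([519,80.1,50],1.741)
s=optics.snapshot("wrist");t=optics.snapshot("scene")
print(proj(s,c2w(CASE,[[35,0,80],[-35,0,80],[0,0,80]])))
import pickle;pickle.dump(s,open("w4.pkl","wb"))
b=cv2.resize(t["pixels"][140:260,180:340],(330,248),interpolation=cv2.INTER_CUBIC);b=np.vstack([b,np.zeros((172,330,3),np.uint8)])
cv2.imwrite("pics/c4.png",np.hstack([s["pixels"][:,60:500],b])[:,:,::-1])
```

```text
t 14.55 tcp [537.   39.  299.7] yaw 1.746 tilt [-0.001 -0.    -1.   ] F [-0.   0.4 -1. ] w 49.9 ff 0.0
need [ 10.4  43.7 249.7] 0.005
[[312.381129   206.70484253]
 [314.20098424 155.47396042]
 [313.26934451 181.70062072]]
```

View pics/c4.png

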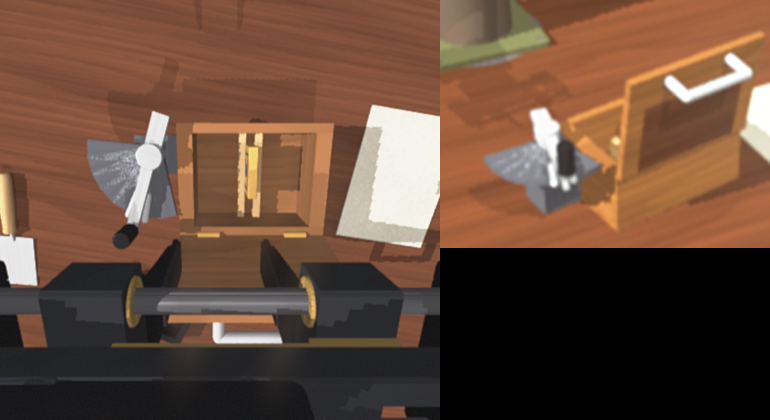

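The flap stands open (right crop). The plate's brass top edge runs from about (313,146) to (313,199), which puts it roughly 12 mm to the case's -x. I move over it, descend and grip.

Emit:
play_rows(deltas=[{"dx": 11,"dy": 22,"dz": 20,"rx": 0,"ry": 0,"rz": 0.005,"claw": 50},{"dx": 11.5,"dy": 21.7,"dz": 20,"rx": 0,"ry": 0,"rz": 0,"claw": 50},{"dx": 0,"dy": 0,"dz": 40,"rx": 0,"ry": 0,"rz": 0,"claw": 50},{"dx": 0,"dy": 0,"dz": 40,"rx": 0,"ry": 0,"rz": 0,"claw": 50},{"dx": 0,"dy": 0,"dz": 20,"rx": 0,"ry": 0,"rz": 0,"claw": 50},{"dx": 0,"dy": 0,"dz": 0,"rx": 0,"ry": 0,"rz": 0,"claw": 50},{"dx": 0,"dy": 0,"dz": 0,"rx": 0,"ry": 0,"rz": 0,"claw": 50}])

```text
time: 15.35
tcp_pos: [508.3, 78.5, 160.1]
orientation: [-0.081, 0.997, -0.0, 0.0]
contact_force: [0.7, -0.2, 0.4]
grip_width: 50.1
finger_force: 0.0
```

Run:
```python
from h import *
need([507.2,78.1,43],1.741)
s=shot("wrist","w5.png",(140,100,280,180,2.8))
print((proj(s,c2w(CASE,[[23,0,80],[-47,0,80]]))-[140,100])*2.8)
```

```text
t 15.35 tcp [508.3  78.5 160.1] yaw 1.733 tilt [ 0. -0. -1.] F [ 0.7 -0.2  0.4] w 50.1 ff 0.0
need [  1.1  -0.2 117.1] -0.008
[[395.53622725 429.39212289]
 [393.93145058 220.95939303]]
```

View pics/w5.png

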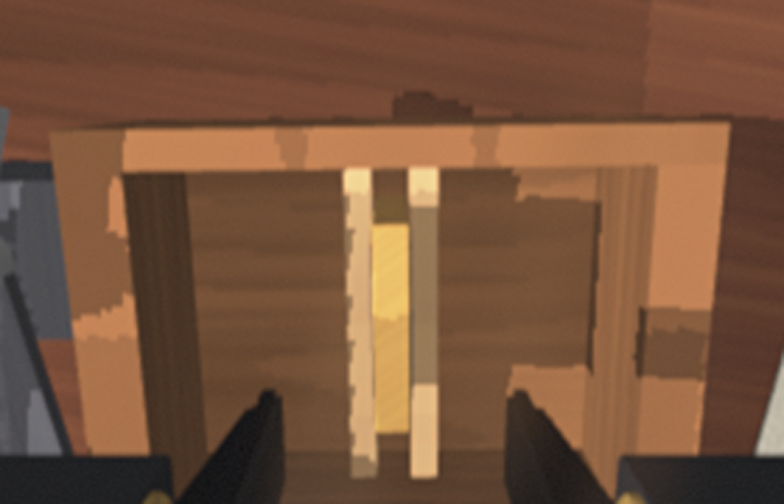

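The plate's top edge runs from (391,223) to (391,432), within 1–2 mm of the prediction and centred between the fingers. I descend and grip it.

Emit:
play_rows(deltas=[{"dx": 1,"dy": -0.8,"dz": 40,"rx": 0,"ry": 0,"rz": -0.008,"claw": 50},{"dx": 0,"dy": 0,"dz": 40,"rx": 0,"ry": 0,"rz": 0,"claw": 50},{"dx": 0,"dy": 0,"dz": 25,"rx": 0,"ry": 0,"rz": 0,"claw": 50},{"dx": 0,"dy": 0,"dz": 11,"rx": 0,"ry": 0,"rz": 0,"claw": 50},{"dx": 0,"dy": 0,"dz": 0,"rx": 0,"ry": 0,"rz": 0,"claw": 30},{"dx": 0,"dy": 0,"dz": 0,"rx": 0,"ry": 0,"rz": 0,"claw": 15},{"dx": 0,"dy": 0,"dz": 0,"rx": 0,"ry": 0,"rz": 0,"claw": 5},{"dx": 0,"dy": 0,"dz": 0,"rx": 0,"ry": 0,"rz": 0,"claw": 5},{"dx": 0,"dy": 0,"dz": 0,"rx": 0,"ry": 0,"rz": 0,"claw": 5},{"dx": 0,"dy": 0,"dz": 0,"rx": 0,"ry": 0,"rz": 0,"claw": 5}], force=30)

```text
time: 16.4
tcp_pos: [507.9, 77.6, 44.3]
orientation: [-0.086, 0.996, -0.0, 0.001]
contact_force: [-0.1, 0.4, 1.7]
grip_width: 11.8
finger_force: 30.0
```

```bash
python3 -c "
from h import *
need([507.2,78.1,43],1.741)"
```

```text
t 16.4 tcp [507.9  77.6  44.3] yaw 1.743 tilt [ 0.001 -0.    -1.   ] F [-0.1  0.4  1.7] w 11.8 ff 30.0
need [0.6 0.6 1.3] 0.002
```

Emit:
play_rows(deltas=[{"dx": 0,"dy": 0,"dz": -5,"rx": 0,"ry": 0,"rz": 0,"claw": 5},{"dx": 0,"dy": 0,"dz": -10,"rx": 0,"ry": 0,"rz": 0,"claw": 5},{"dx": 0,"dy": 0,"dz": -15,"rx": 0,"ry": 0,"rz": 0,"claw": 5},{"dx": 0,"dy": 0,"dz": -20,"rx": 0,"ry": 0,"rz": 0,"claw": 5},{"dx": 0,"dy": 0,"dz": -25,"rx": 0,"ry": 0,"rz": 0,"claw": 5},{"dx": 0,"dy": 0,"dz": -25,"rx": 0,"ry": 0,"rz": 0,"claw": 5},{"dx": 0,"dy": 0,"dz": -25,"rx": 0,"ry": 0,"rz": 0,"claw": 5},{"dx": 0,"dy": 0,"dz": -20,"rx": 0,"ry": 0,"rz": 0,"claw": 5},{"dx": 0,"dy": 0,"dz": -10,"rx": 0,"ry": 0,"rz": 0,"claw": 5},{"dx": 0,"dy": 0,"dz": 0,"rx": 0,"ry": 0,"rz": 0,"claw": 5}])

```text
time: 17.4
tcp_pos: [508.3, 77.7, 200.9]
orientation: [-0.086, 0.996, -0.0, 0.002]
contact_force: [0.3, -1.0, -3.4]
grip_width: 11.6
finger_force: 30.0
```

Emit:
play_rows(deltas=[{"dx": -1,"dy": 10,"dz": 0,"rx": 0,"ry": 0,"rz": 0,"claw": 5},{"dx": -2,"dy": 20,"dz": 0,"rx": 0,"ry": 0,"rz": 0,"claw": 5},{"dx": -2.7,"dy": 30,"dz": 0,"rx": 0,"ry": 0,"rz": 0,"claw": 5},{"dx": -2.7,"dy": 30,"dz": 0,"rx": 0,"ry": 0,"rz": 0,"claw": 5},{"dx": -2.7,"dy": 30,"dz": 0,"rx": 0,"ry": 0,"rz": 0,"claw": 5},{"dx": -2.7,"dy": 30,"dz": 0,"rx": 0,"ry": 0,"rz": 0,"claw": 5},{"dx": -2.7,"dy": 30,"dz": 0,"rx": 0,"ry": 0,"rz": 0,"claw": 5},{"dx": -2.7,"dy": 30,"dz": 0,"rx": 0,"ry": 0,"rz": 0,"claw": 5},{"dx": -2,"dy": 25,"dz": 0,"rx": 0,"ry": 0,"rz": 0,"claw": 5},{"dx": -1,"dy": 10,"dz": 0,"rx": 0,"ry": 0,"rz": 0,"claw": 5}])

```text
time: 18.4
tcp_pos: [485.4, 324.8, 196.2]
orientation: [-0.087, 0.996, -0.0, -0.002]
contact_force: [1.2, 0.3, -4.4]
grip_width: 11.8
finger_force: 30.0
```

Emit:
play_rows(deltas=[{"dx": 0,"dy": 0,"dz": 0,"rx": 0,"ry": 0,"rz": 0,"claw": 5},{"dx": 0,"dy": 0,"dz": 0,"rx": 0,"ry": 0,"rz": 0,"claw": 5},{"dx": 0,"dy": 0,"dz": 0,"rx": 0,"ry": 0,"rz": 0,"claw": 5},{"dx": 0,"dy": 0,"dz": 0,"rx": 0,"ry": 0,"rz": 0,"claw": 5},{"dx": 0,"dy": 0,"dz": 0,"rx": 0,"ry": 0,"rz": 0,"claw": 5}])

```text
time: 18.9
tcp_pos: [487.4, 322.1, 198.6]
orientation: [-0.085, 0.996, -0.0, 0.0]
contact_force: [0.2, -0.2, -2.9]
grip_width: 11.8
finger_force: 30.0
```

Run:
```python
from h import *
need([488,323,204],1.741)
s=shot("scene","s6.png",(170,60,260,195,3))
print((proj(s,[[488,323,170],[488,323,240]])-[170,60])*3)
```

```text
t 18.9 tcp [487.4 322.1 198.6] yaw 1.742 tilt [ 0. -0. -1.] F [ 0.2 -0.2 -2.9] w 11.8 ff 30.0
need [-0.8  0.8 -5.4] 0.001
[[544.18529797 265.52908888]
 [549.87907171 197.0266233 ]]
```

View pics/s6.png

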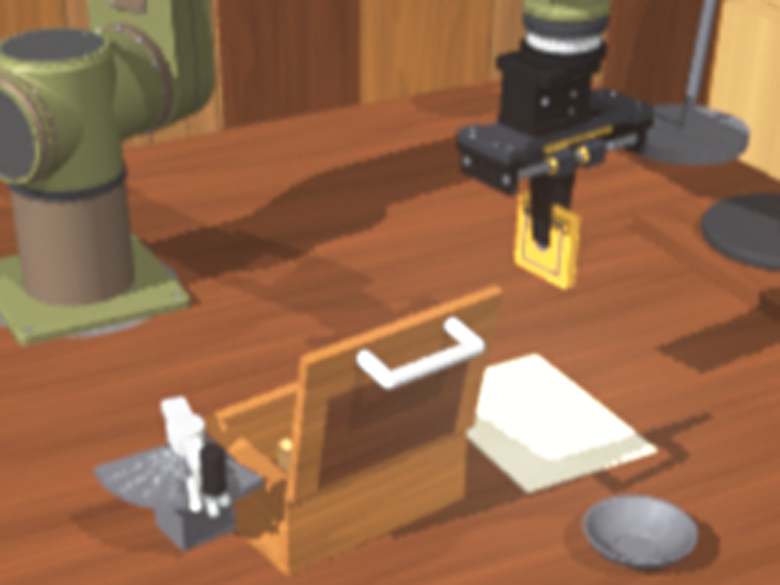

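The plate is held upright over the sheet, with its lower edge about 160 mm up. The flap is open and the lever is between its teeth. I let it settle, then hand in.

Emit:
play_rows(deltas=[{"dx": 0,"dy": 0,"dz": 0,"rx": 0,"ry": 0,"rz": 0,"claw": 5},{"dx": 0,"dy": 0,"dz": 0,"rx": 0,"ry": 0,"rz": 0,"claw": 5},{"dx": 0,"dy": 0,"dz": 0,"rx": 0,"ry": 0,"rz": 0,"claw": 5},{"dx": 0,"dy": 0,"dz": 0,"rx": 0,"ry": 0,"rz": 0,"claw": 5},{"dx": 0,"dy": 0,"dz": 0,"rx": 0,"ry": 0,"rz": 0,"claw": 5}])

```text
time: 19.45
tcp_pos: [487.2, 322.8, 198.5]
orientation: [-0.086, 0.996, -0.0, 0.0]
contact_force: [0.2, -1.0, -3.7]
grip_width: 11.8
finger_force: 30.0
```

```bash
python3 -c "
from cell import telemetry,workorder
t=telemetry.sense();print(t['tcp_pos'],abs(t['qvel']).max(),t['grip_width'])
print(workorder.hand_in())"
```

```text
[487.15597547 322.81286928 198.46518763] 0.00200301157443896 11.839994273771012
the job is handed in; nothing more can be done
None
```

I handed the job in at about 19.5 s: the lever is in its notch, the flap stands open just past upright, and the plate is held upright and still over the middle of the sheet, its lower edge about 16 cm above the paper; hand-in returned no verdict.

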